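# Unstack the finishing socket

## Robot

A 6-joint arm with a two-finger parallel gripper is mounted at the origin on the work surface. World frame = base frame: x ahead of the robot, y to its left, z up, the work surface at z = 0. Lengths are in m, angles in rad, forces in N, time in s.
With the tool pointing down it reaches from about 0.25 to 0.775 m from the base axis. Payload 4 kg.
Tool frame: the origin (TCP) lies midway between the tips of the shut fingers; the grasp point (between the pads) lies 19 mm behind it; z points along the fingers, y is the direction in which the jaws open and shut (so a half turn about z gives the same grasp; the last joint's range is limited). The gripper opens to 94 mm and grips with 3 to 60 N. Pads are 16 mm wide; open, the fingers measure 119 mm over their backs; the gripper's body (75 mm by 177 mm) begins 78 mm behind the grasp point.
Start: joints at [-1.24, 0.087, 1.371, -0, 1.684, -0.103], TCP at [0.231, -0.499, 0.206] pointing down, gripper open.
Joint ranges: [-3.1, 3.1], [-0.76, 2.03], [0.27, 2.55], [-1.08, 4.22], [0.17, 2.65], [-2.57, 2.57]. Speed limits (rad/s): [2.79, 2.79, 3.14, 3.14, 3.14, 3.14].

## Interface

Orientations are given as [roll, pitch, yaw] about the fixed x, y, z axes, in that order (R = Rz(yaw) Ry(pitch) Rx(roll)).
In Python, from bench import robot gives the robot as it stands.
- The arm moves only by the tool drive_tool, never from a script. Its argument "series" is a list that holds one entry, the list of rows, each a list of 7 numbers: the turn, a rotation vector about the tool's x, y, z in rad, then the shift along the tool's x, y, z in cm, then the opening in per cent of the stroke, from 0 (shut) to 100 (fully open). In form: [[[rx, ry, rz, tx, ty, tz, fingers], ...]]. A call has 1 to 20 rows; each row is the pose to reach, as a shift and turn from the pose measured when the call began, along the tool's axes at that moment; what a row does not reach only later rows make up. A row lasts 1/10 s, in which the tool goes at most 50 mm and 8.59 degrees, less where a joint would pass 70% of its speed; a pose out of reach is approached as far as the arm can. A call with a gripper value outside its range is refused whole. The fingers move at their own pace and stop on an object; the grip force is fixed at half the most. Time passes only in rows, so rows that repeat a pose let the fingers close. It gives the time, the measured TCP pose, the force and the opening at its end, in the units of the state.
- robot.get_obs(): the state, without advancing time (a new reading comes with each control period).
- robot.snapshot(name): name is "scene" or "top"; returns a dict with "img" (420x560x3 uint8, blue, green, red), "depth" (420x560 float32, m along the optical axis (not along the pixel's ray), 0 where there is no reading), "vertical_fov" (degrees; the focal length in pixels is half the picture's height over the tangent of half this angle, whatever the lens; pixels are square), "cx", "cy" (the principal point, pixels), "rvec" (rotation vector, rad) and "tvec" (3), from world to camera coordinates, as OpenCV has them. Camera axes: x right, y down, z forward; pixel columns grow to the right and rows downward; lengths in m; the calibration is good to about 2 mm. A picture is of the moment at which its call begins.
- robot.close_job(): hands the job in, once; it reports no verdict.
The state is a dict: "time": time; "joint_positions": joint angles; "qvel": joint speeds; "joint_torque": joint torques, N m; "tool_pos": TCP position; "ee_rot": TCP orientation; "wrist_force": force on the tool from outside, world axes, zero at the start; "wrist_torque": the same for the moment, N m; "width": finger opening in m.
Only numpy, scipy, OpenCV 4.12 (cv2) and the standard library are available. Lean on these libraries where they do the work, as an engineer would, in place of code of your own. Each camera call takes 0.05 s, during which the arm holds its last target.

## Task

Clear the stack off the brass socket from the top down, one piece at a time: stand the black fipple head in the blue dish, the short brass tube on the cork disc, the walnut burnisher in the green tray and the steel ring gauge on the dark stone plate. Put each in the middle of its place, upright as it stood in the stack, let go of it before taking the next, and set it down gently without dropping it.

Things in the scene. Friction and masses are not known exactly. Their poses are not given: they have to be found in the camera images.
- fipple_head: Black polymer twist-lock whistle head, the top piece of the stack: an upright cylinder 24 mm in diameter and 40 mm high, then a narrower flat beak (11 x 18 mm) up to 58 mm; grip the cylinder. 30 g. Two 1.5 mm lugs near its foot are look only. Origin: centre of its underside, z up along its axis. It stands on the brass tube.
- brass_tube: Short thick-walled brass tube, 36 mm outer diameter, 16 mm bore, 36 mm high, axis upright. About 240 g. Origin: centre of its underside, z up along its axis. It stands on the burnisher. (The long thin brass tube lying on the table is not this.)
- burnisher: Walnut burnisher, a dark brown flat-topped puck 48 mm in diameter and 26 mm high. About 45 g. Origin: centre of its underside, z up. It lies on the ring gauge.
- ring_gauge: Steel ring gauge, a flat bright ring, 60 mm outer diameter, 20 mm bore, 20 mm high. About 360 g. Origin: centre of its underside, z up along its axis. The bottom piece of the stack, lying on the rim of the brass socket.
- socket_base: Fixed round cast aluminium base 110 mm in diameter and 18 mm high with a brass bayonet socket (58 mm outer diameter) on it, whose rim is 48 mm above the table. Origin: centre of its underside on the table, z up. The stack starts on it (top of the stack 188 mm above the table); pieces may sit up to 2 mm off centre on one another.
- blue_dish: Fixed round blue plastic dish, 92 mm across, floor 3 mm and rim 7 mm above the table. Place of the fipple head. Origin: centre of its underside on the table, z up.
- cork_disc: Fixed round brown cork disc, 90 mm in diameter, flat top 6 mm above the table. Place of the brass tube. Origin: centre of its underside on the table, z up.
- green_tray: Fixed square green tray, 90 x 90 mm, floor 3 mm and lip 7 mm above the table. Place of the burnisher. Origin: centre of its underside on the table, z up.
- stone_plate: Fixed square near-black stone plate, 90 x 90 mm, flat top 20 mm above the table. Place of the ring gauge. Origin: centre of its underside on the table, z up.

How it is judged:
By the outcome, as a careful person would: the job done as asked, in the order asked, and still so for the second after the job is handed in, with the robot touching nothing.
It also fails if it takes over 134 s, if anything falls off the work surface, if the arm or the gripper's body presses on something with over 40 N, if the wrist force passes 120 N, or if a joint passes its speed limit or range.

## Working session

There is one attempt and no reset: what is moved stays moved. The work goes in short steps, Python scripts to look and compute and a tool call to move; the robot and the scene stay as the last step left them, time stands still between calls to the robot, and variables do not carry over. Pictures are saved under pics/ and viewed, and the job is handed in when it is done.

Besides the shell and the picture viewer there is one more tool, called by a JSON object that holds its "fn" and its "kwargs", one argument or row to a line. drive_tool: Moves the arm, as the interface text tells. Its arguments: {"type":"object","properties":{"series":{"type":"array","items":{"type":"array","items":{"type":"array","items":{"type":"number"}}}}},"required":["series"]}

```bash
mkdir -p pics; ls
python3 - <<'E'
from bench import robot
import cv2,numpy as np
o=robot.get_obs(); print(o)
for n in ("scene","top"):
    s=robot.snapshot(n); cv2.imwrite(f"pics/{n}0.png",s["img"]); np.savez(f"{n}0.npz",**s)
    print(n,{k:v for k,v in s.items() if k not in("img","depth")},(s["depth"]>0).mean())
E
```

```text
pics
{'time': 0.0, 'joint_positions': array([-1.24009404e+00,  8.79592693e-02,  1.37222889e+00, -4.06308762e-06,
        1.68356874e+00, -1.03076865e-01]), 'qvel': array([ 8.63146465e-04,  1.59164505e-04,  3.67498504e-04,  1.00444502e-03,
       -1.15664062e-05, -5.58489681e-04]), 'joint_torque': array([ 1.28579541e-03, -3.40172517e+01, -3.02425575e+01,  7.18101184e-02,
        3.30039219e-02, -1.55009056e-04]), 'tool_pos': array([ 0.23099903, -0.4985525 ,  0.20431469]), 'ee_rot': array([-3.13943948e+00, -2.18671559e-04,  4.33778469e-01]), 'wrist_force': array([-0.21150195, -0.35312563, -0.10801757]), 'wrist_torque': array([-0.00345547, -0.00563815, -0.01299056]), 'width': 0.09389910678346748}
scene {'vertical_fov': 48.6552253091414, 'cx': 275.32586394082705, 'cy': 206.48956742389979, 'rvec': array([ 1.30484941,  2.36615792, -0.80743137]), 'tvec': array([ 0.28083664, -0.29442836,  1.31739144])} 0.9958971088435374
top {'vertical_fov': 45.985607084669255, 'cx': 278.37849420213337, 'cy': 208.15407901472625, 'rvec': array([ 2.15476905, -2.1019493 ,  0.17554433]), 'tvec': array([-0.01257616,  0.56663611,  1.20783304])} 0.9962542517006803
```

View pics/scene0.png

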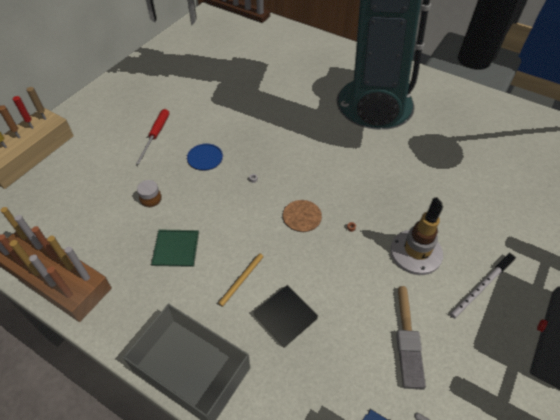

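View pics/top0.png

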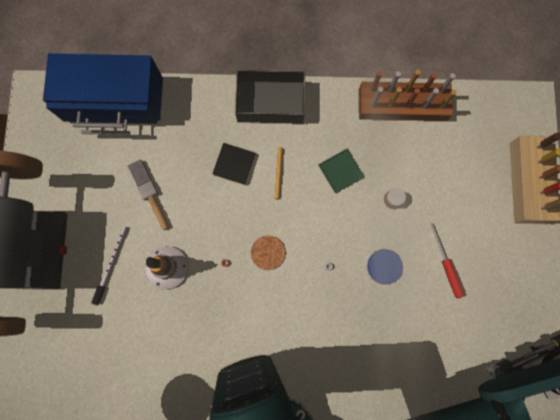

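The scene view shows the stack at about (425,235), the blue dish at (205,157), cork at (302,215), green tray at (175,248) and stone at (285,316). In the top view they are at (165,265), (385,267), (268,252), (341,170) and (235,163).

```bash
cat > h.py <<'E'
import cv2,numpy as np
def cam(s):
    H,W=s["img"].shape[:2]; f=H/2/np.tan(np.radians(float(s["vertical_fov"]))/2)
    R=cv2.Rodrigues(np.array(s["rvec"],float))[0]; t=np.array(s["tvec"],float)
    return f,float(s["cx"]),float(s["cy"]),R,t
def ray(s,u,v):
    f,cx,cy,R,t=cam(s); return -R.T@t, R.T@np.array([(u-cx)/f,(v-cy)/f,1])
def onplane(s,u,v,z):
    c,d=ray(s,u,v); return c+d*(z-c[2])/d[2]
def proj(s,p):
    f,cx,cy,R,t=cam(s); q=R@np.array(p)+t; return q[0]/q[2]*f+cx,q[1]/q[2]*f+cy
def cloud(s):
    f,cx,cy,R,t=cam(s); d=s["depth"]; v,u=np.indices(d.shape)
    P=np.stack([(u-cx)/f*d,(v-cy)/f*d,d],-1); return (P-t)@R
E
python3 - <<'E'
from h import *
for n,wins in (("top",dict(blue=(385,267,30),cork=(268,252,30),green=(341,170,32),stone=(235,163,32))),("scene",dict(blue=(205,157,28),cork=(302,215,28),green=(175,248,32),stone=(285,316,40)))):
    s=dict(np.load(f"{n}0.npz")); C=cloud(s); hsv=cv2.cvtColor(s["img"],cv2.COLOR_BGR2HSV)
    print(n,"cam",ray(s,0,0)[0])
    zs=dict(blue=.007,cork=.006,green=.007,stone=.02)
    for k,(u,v,w) in wins.items():
        h=hsv.astype(int); m={'blue':(abs(h[...,0]-113)<14)&(h[...,1]>110),'cork':(h[...,0]<18)&(h[...,1]>75),'green':(abs(h[...,0]-75)<25)&(h[...,1]>75),'stone':h[...,2]<75}[k].astype(np.uint8)
        W=np.zeros_like(m); W[v-w:v+w,u-w:u+w]=1; m&=W
        c=max(cv2.findContours(m,0,2)[0],key=cv2.contourArea); M=np.zeros_like(m); cv2.drawContours(M,[c],-1,1,-1)
        pts=np.array([onplane(s,x,y,zs[k])[:2] for x,y in c[:,0]],np.float32)
        r=cv2.minAreaRect(pts) if k in('green','stone') else cv2.minEnclosingCircle(pts)
        mo=cv2.moments(M,True); ctr=onplane(s,mo['m10']/mo['m00'],mo['m01']/mo['m00'],zs[k])
        print(k,np.round(ctr[:2],4),r,'area px',mo['m00'],'zmed',np.median(C[M>0][:,2]).round(4))
    # stack
    P=C.reshape(-1,3); 
    base=P
    sel=(P[:,2]>.16)&(P[:,2]<.2); 
    x0=onplane(s,*( (165,267) if n=="top" else (418,250)),.02); print("base guess",x0)
    near=np.hypot(P[:,0]-x0[0],P[:,1]-x0[1])<.07
    for a,b in((.01,.022),(.04,.052),(.055,.066),(.07,.092),(.096,.128),(.133,.168),(.172,.187),(.186,.195)):
        q=P[near&(P[:,2]>a)&(P[:,2]<b)]
        if len(q): print(a,b,len(q),q.min(0).round(4),q.max(0).round(4))
    cr=s["img"][180:300,100:240] if n=="top" else s["img"][180:300,370:510]
    cv2.imwrite(f"pics/{n}crop.png",cv2.resize(cr,None,fx=5,fy=5,interpolation=cv2.INTER_CUBIC))
E
```

```text
top cam [ 0.35230442 -0.0100308   1.28680856]Traceback (most recent call last):
  File "<stdin>", line 9, in <module>
ValueError: max() iterable argument is empty
```

```bash
python3 -c "
import cv2;a=cv2.imread('pics/topcrop.png')[:, 100:500];b=cv2.imread('pics/scenecrop.png')[:,50:450];cv2.imwrite('pics/crops.png',cv2.hconcat([a,b]))"
```

```text
[ WARN:0@0.022] global loadsave.cpp:275 findDecoder imread_('pics/topcrop.png'): can't open/read file: check file path/integrity
Traceback (most recent call last):
TypeError: 'NoneType' object is not subscriptable
```

```bash
cat > m.py <<'E'
from h import *
wall=dict(top=dict(blue=(385,267,30),cork=(268,252,30),green=(341,170,32),stone=(235,163,30)),scene=dict(blue=(205,157,28),cork=(302,215,28),green=(175,248,32),stone=(285,316,40)))
for n,wins in wall.items():
    s=dict(np.load(f"{n}0.npz")); C=cloud(s); lab=cv2.cvtColor(s["img"],cv2.COLOR_BGR2LAB).astype(float)
    print(n,"cam",ray(s,0,0)[0])
    zs=dict(blue=.007,cork=.006,green=.007,stone=.02)
    for k,(u,v,w) in wins.items():
        L=lab[v-w:v+w,u-w:u+w]; bg=np.median(np.concatenate([L[:2].reshape(-1,3),L[-2:].reshape(-1,3)]),0); fg=np.median(L[w-8:w+8,w-8:w+8].reshape(-1,3),0)
        m=np.zeros(lab.shape[:2],np.uint8); m[v-w:v+w,u-w:u+w]=(np.linalg.norm(L-fg,axis=2)<np.linalg.norm(L-bg,axis=2))
        c=max(cv2.findContours(m,0,2)[0],key=cv2.contourArea); M=np.zeros_like(m); cv2.drawContours(M,[c],-1,1,-1)
        pts=np.array([onplane(s,x,y,zs[k])[:2] for x,y in c[:,0]],np.float32)
        r=cv2.minAreaRect(pts) if k in('green','stone') else cv2.fitEllipse(pts)
        mo=cv2.moments(M,True); ctr=onplane(s,mo['m10']/mo['m00'],mo['m01']/mo['m00'],zs[k])
        print(k,np.round(ctr[:2],4),np.round(np.array(r[0]),4),np.round(r[1],4),r[2],'zmed',np.median(C[M>0][:,2]).round(4))
    P=C.reshape(-1,3)
    x0=onplane(s,*( (165,267) if n=="top" else (418,250)),.02); print("base guess",x0)
    near=np.hypot(P[:,0]-x0[0],P[:,1]-x0[1])<.07
    for a,b in((.01,.022),(.04,.052),(.055,.066),(.07,.092),(.096,.128),(.133,.144),(.15,.168),(.172,.187),(.186,.195)):
        q=P[near&(P[:,2]>a)&(P[:,2]<b)]
        if len(q): print(a,b,len(q),q.min(0).round(4),q.max(0).round(4))
    cr=s["img"][210:310,120:220] if n=="top" else s["img"][180:280,380:480]
    cv2.imwrite(f"pics/{n}crop.png",cv2.resize(cr,None,fx=4,fy=4,interpolation=cv2.INTER_CUBIC))
a=cv2.imread('pics/topcrop.png');b=cv2.imread('pics/scenecrop.png');cv2.imwrite('pics/crops.png',cv2.hconcat([a,b]))
E
python3 m.py
```

```text
top cam [ 0.35230442 -0.0100308   1.28680856]
blue [ 0.4287 -0.275 ] [ 0.4289 -0.2751] [0.0892 0.0914] 175.30703735351562 zmed 0.0035
cork [0.4574 0.0253] [0.4576 0.0254] [0.0883 0.0904] 166.14602661132812 zmed 0.0059
green [ 0.6799 -0.1626] [ 0.68   -0.1628] [0.0925 0.0928] 30.8962345123291 zmed 0.0035
stone [0.6877 0.1188] [0.6881 0.1183] [0.1011 0.0912] 73.97425079345703 zmed 0.0198
base guess [0.41255824 0.28675715 0.02      ]
0.01 0.022 811 [0.3573 0.2314 0.01  ] [0.4646 0.3396 0.022 ]
0.04 0.052 10 [0.3843 0.255  0.0401] [0.4197 0.2775 0.0508]
0.055 0.066 45 [0.3839 0.2545 0.0563] [0.4397 0.3048 0.0659]
0.07 0.092 88 [0.3856 0.2551 0.0702] [0.4392 0.3084 0.092 ]
0.096 0.128 71 [0.3942 0.2623 0.0962] [0.4349 0.2987 0.1279]
0.133 0.144 19 [0.3973 0.2698 0.133 ] [0.4268 0.2849 0.1438]
0.15 0.168 30 [0.4025 0.2723 0.1506] [0.4256 0.2958 0.1676]
0.172 0.187 34 [0.4046 0.2725 0.1722] [0.4264 0.2918 0.1869]
0.186 0.195 27 [0.4104 0.274  0.1863] [0.4254 0.2904 0.1924]
scene cam [1.03469363 0.31083823 0.85665989]
blue [ 0.4327 -0.2718] [ 0.4319 -0.2725] [0.0901 0.0922] 120.4698333740234
[... 164 characters left out ...]
99145508 zmed 0.0035
stone [0.6968 0.1254] [0.6954 0.1239] [0.0961 0.0956] 73.54352569580078 zmed 0.0201
base guess [0.41634004 0.288871   0.02      ]
0.01 0.022 1007 [0.3671 0.2316 0.0101] [0.4684 0.3409 0.0219]
0.04 0.052 77 [0.4178 0.2611 0.0401] [0.443  0.3149 0.052 ]
0.055 0.066 103 [0.4104 0.2566 0.0551] [0.4451 0.3149 0.0659]
0.07 0.092 183 [0.4032 0.2607 0.07  ] [0.4397 0.3131 0.0919]
0.096 0.128 207 [0.4078 0.2672 0.0961] [0.4371 0.3055 0.1279]
0.133 0.144 46 [0.4165 0.2737 0.1333] [0.4292 0.2968 0.1439]
0.15 0.168 78 [0.4127 0.2733 0.1505] [0.4277 0.297  0.1679]
0.172 0.187 66 [0.4134 0.2735 0.1721] [0.428  0.2926 0.1869]
0.186 0.195 48 [0.4107 0.2745 0.186 ] [0.4282 0.2927 0.1916]
```

View pics/crops.png

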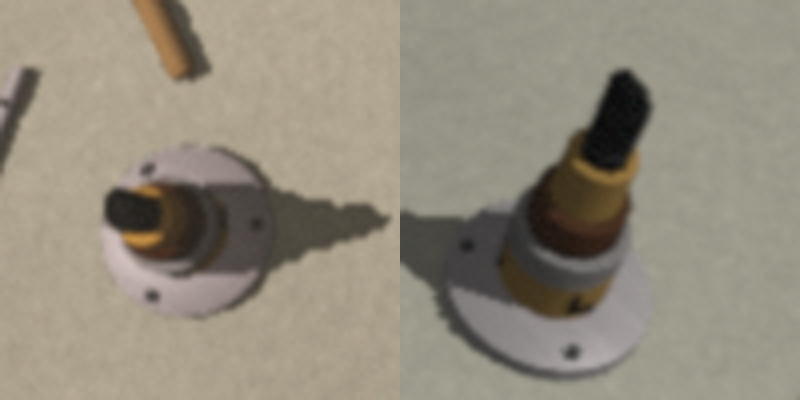

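Run:
```python
from h import *
sc=dict(np.load("scene0.npz")); tp=dict(np.load("top0.npz"))
P=np.concatenate([cloud(s)[s["depth"]>0].reshape(-1,3) for s in (sc,tp)])
def tall(c,hx,hy,z):
    q=P[(abs(P[:,0]-c[0])<hx)&(abs(P[:,1]-c[1])<hy)]
    print(c,hx,hy,"n>z",(q[:,2]>z).sum(),"max",q[:,2].max().round(3)); 
    return q
for c in((.68,-.161),(.692,.122),(.43,-.2735),(.459,.0265)):
    tall(c,.1,.05,.05);tall(c,.05,.1,.05); tall(c,.13,.06,.05)
tall((.413,.286),.1,.05,.05);tall((.413,.286),.05,.13,.2)
for a,s in(("top",tp),("scene",sc)):
  C=cloud(s).reshape(-1,3)
  q=C[(C[:,2]>.016)&(C[:,2]<.024)&(abs(C[:,0]-.69)<.07)&(abs(C[:,1]-.12)<.07)]
  r=cv2.minAreaRect(q[:,:2].astype(np.float32)); print(a,"stone",r,len(q),q.mean(0), np.median(q,0))
  q=C[(abs(C[:,0]-.45)<.25)&(C[:,1]>-.35)&(C[:,1]<.4)]
  print("tallest in work area",q[:,2].max())
```

```text
(0.68, -0.161) 0.1 0.05 n>z 0 max 0.013
(0.68, -0.161) 0.05 0.1 n>z 0 max 0.013
(0.68, -0.161) 0.13 0.06 n>z 0 max 0.013
(0.692, 0.122) 0.1 0.05 n>z 0 max 0.029
(0.692, 0.122) 0.05 0.1 n>z 0 max 0.029
(0.692, 0.122) 0.13 0.06 n>z 265 max 0.077
(0.43, -0.2735) 0.1 0.05 n>z 0 max 0.014
(0.43, -0.2735) 0.05 0.1 n>z 0 max 0.014
(0.43, -0.2735) 0.13 0.06 n>z 0 max 0.014
(0.459, 0.0265) 0.1 0.05 n>z 0 max 0.013
(0.459, 0.0265) 0.05 0.1 n>z 0 max 0.013
(0.459, 0.0265) 0.13 0.06 n>z 0 max 0.013
(0.413, 0.286) 0.1 0.05 n>z 1685 max 0.192
(0.413, 0.286) 0.05 0.13 n>z 0 max 0.192
top stone ((0.6902845501899719, 0.12347772717475891), (0.09107929468154907, 0.09050754457712173), 73.53666687011719) 980 [0.69000654 0.12320557 0.02002889] [0.69044131 0.12309587 0.02007491]
tallest in work area 1.2868085587618343
scene stone ((0.6917868256568909, 0.12527087330818176), (0.09123764932155609, 0.09039580076932907), 73.36201477050781) 1997 [0.69326594 0.12611736 0.02029334] [0.69339659 0.12654191 0.02032543]
tallest in work area 0.4132939268585509
```

{"fn": "drive_tool", "kwargs": {
  "series": [
    [[0.002,0,-1.137,0,0,-8,100],[0.002,0,-1.137,0,0,-8,100],[0.002,0,-1.137,0,0,-8,100],[0.002,0,-1.137,0,0,-8,100],[0.002,0,-1.137,0,0,-8,100],[0.002,0,-1.137,0,0,-8,100],[0.002,0,-1.137,0,0,-8,100],[0.002,0,-1.137,0,0,-8,100],[0.002,0,-1.137,0,0,-8,100],[0.002,0,-1.137,0,0,-8,100],[0.002,0,-1.137,0,0,-8,100],[0.002,0,-1.137,0,0,-8,100]]
  ]
}}

```text
time: 1.3
tool_pos: [0.231, -0.4987, 0.2843]
ee_rot: [-3.139, -0.003, 1.57]
wrist_force: [-0.5, 0.3, -0.2]
width: 0.0935
```

{"fn": "drive_tool", "kwargs": {
  "series": [
    [[0,0,0,4,1,0,70],[0,0,0,8.5,2,0,70],[0,0,0,13,3,0,70],[0,0,0,17.5,4.1,0,70],[0,0,0,22,5.2,0,70],[0,0,0,26.5,6.2,0,70],[0,0,0,31,7.3,0,70],[0,0,0,35.5,8.3,0,70],[0,0,0,40,9.4,0,70],[0,0,0,44.5,10.4,0,70],[0,0,0,49,11.5,0,70],[0,0,0,53.5,12.6,0,70],[0,0,0,58,13.6,0,70],[0,0,0,62.5,14.7,0,70],[0,0,0,67,15.7,0,70],[0,0,0,71,16.7,0,70],[0,0,0,75,17.6,0,70],[0,0,0,78.4,18.4,0,70],[0,0,0,78.4,18.4,0,70],[0,0,0,78.4,18.4,0,70]]
  ]
}}

```text
time: 3.3
tool_pos: [0.4154, 0.2853, 0.2858]
ee_rot: [-3.138, -0.002, 1.571]
wrist_force: [0.1, 0.6, -0.1]
width: 0.066
```

Run:
```python
from bench import robot
import cv2,numpy as np
from h import proj
o=robot.get_obs(); print(o['tool_pos'],o['ee_rot'],o['width'])
im=[]
for n in ("scene","top"):
    s=robot.snapshot(n); np.savez(f"{n}1.npz",**s)
    u,v=proj(s,o['tool_pos']); print(n,u,v)
    u,v=map(int,(u,v)); c=s["img"].copy(); cv2.circle(c,(u,v),1,(0,0,255),-1)
    for z in(.13,.17):
        p=proj(s,(o['tool_pos'][0],o['tool_pos'][1],z)); cv2.circle(c,(int(p[0]),int(p[1])),1,(255,0,255),-1)
    v=max(v,70);u=max(u,70)
    im.append(cv2.resize(c[v-70:v+70,u-70:u+70],(400,400)))
cv2.imwrite("pics/b1.png",cv2.hconcat(im))
```

```text
[0.41544737 0.28534534 0.2858223 ] [-3.13823881e+00 -1.95405374e-03  1.57099717e+00] 0.06603726205471343
scene 455.54469545178904 163.41444781952697
top 135.43790005117296 258.51347836001537
```

View pics/b1.png

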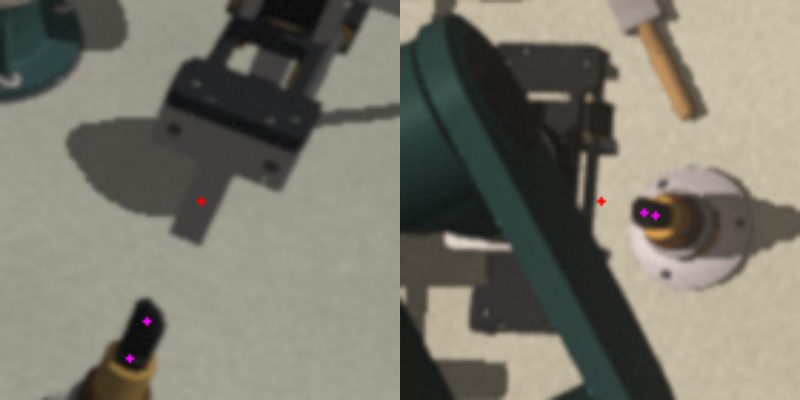

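Gripper is over the stack; the projected axis points at z=0.13/0.17 fall on the black cylinder in both views (crop (130,358) and (650,213)). Descending to TCP z=0.137.

{"fn": "drive_tool", "kwargs": {
  "series": [
    [[0.003,0,0,0,0,2,70],[0.003,0,0,0,0,4.5,70],[0.003,0,0,0,0,7,70],[0.003,0,0,0,0,9.5,70],[0.003,0,0,0,0,12,70],[0.003,0,0,0,0,13.5,70],[0.003,0,0,0,0,14.5,70],[0.003,0,0,0,0,14.9,70],[0.003,0,0,0,0,14.9,70],[0.003,0,0,0,0,14.9,70]]
  ]
}}

```text
time: 4.4
tool_pos: [0.416, 0.285, 0.1388]
ee_rot: [-3.139, -0.004, 1.569]
wrist_force: [-0.6, -0.2, 0.6]
width: 0.0656
```

{"fn": "drive_tool", "kwargs": {
  "series": [
    [[0,0,0,0,0,0.1,50],[0,0,0,0,0,0.1,40],[0,0,0,0,0,0.1,34],[0,0,0,0,0,0.1,30],[0,0,0,0,0,0.1,27],[0,0,0,0,0,0.1,24],[0,0,0,0,0,0.1,15],[0,0,0,0,0,0.1,5],[0,0,0,0,0,0.1,5],[0,0,0,0,0,0.1,5],[0,0,0,0,0,0.1,5]]
  ]
}}

```text
time: 5.5
tool_pos: [0.4159, 0.285, 0.1378]
ee_rot: [-3.139, -0.004, 1.569]
wrist_force: [-0.1, -0.1, -0.3]
width: 0.0237
```

```bash
cat > look.py <<'E'
from bench import robot
import cv2,numpy as np,sys
from h import proj
name=sys.argv[1]; tgt=[float(x) for x in sys.argv[2:5]] if len(sys.argv)>4 else None
o=robot.get_obs(); print(o['time'],o['tool_pos'],o['ee_rot'],o['width'],o['wrist_force'])
im=[]
for n in ("scene","top"):
    s=robot.snapshot(n); np.savez(f"{n}_{name}.npz",**s)
    u,v=proj(s,tgt or o['tool_pos']); u=int(np.clip(u,60,500)); v=int(np.clip(v,60,360)); print(n,u-60,v-60)
    im.append(cv2.resize(s["img"][v-60:v+60,u-60:u+60],(400,400),interpolation=cv2.INTER_CUBIC))
cv2.imwrite(f"pics/{name}.png",cv2.hconcat(im))
E
python3 look.py g1
```

```text
5.5 [0.41594868 0.28503088 0.13780235] [-3.13852688 -0.0038289   1.56888674] 0.023677424515484855 [-0.13243662 -0.13087853 -0.26943512]
scene 371 156
top 94 202
```

View pics/g1.png

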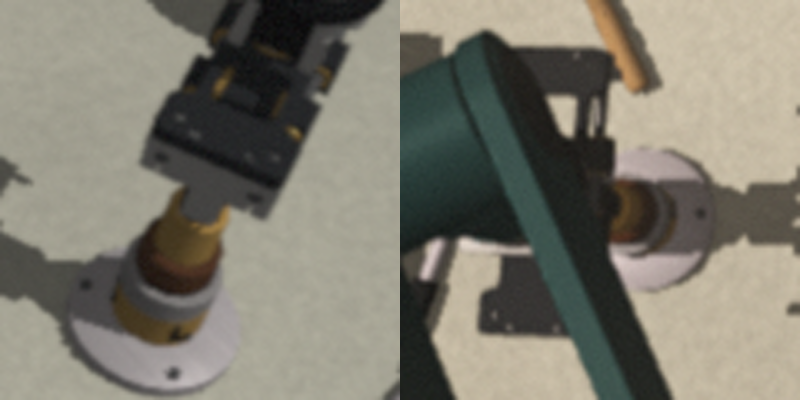

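{"fn": "drive_tool", "kwargs": {
  "series": [
    [[0,0,0,0,0,-0.5,5],[0,0,0,0,0,-2,5],[0,0,0,0,0,-4,5],[0,0,0,0,0,-6,5],[0,0,0,-2,0,-7,5],[0,0,0,-5,0.1,-7,5],[0,0,0,-9,0.2,-7,5],[0,0,0,-13,0.3,-7,5],[0,0,0,-17,0.4,-7,5],[0,0,0,-21,0.5,-7,5],[0,0,0,-25,0.6,-7,5],[0,0,0,-29,0.7,-7,5],[0,0,0,-33,0.8,-7,5],[0,0,0,-37,0.9,-7,5],[0,0,0,-41,1,-7,5],[0,0,0,-45,1.2,-7,5],[0,0,0,-49,1.3,-7,5],[0,0,0,-52.5,1.4,-7,5],[0,0,0,-55,1.4,-7,5],[0,0,0,-55.9,1.4,-7,5]]
  ]
}}

```text
time: 7.6
tool_pos: [0.429, -0.2766, 0.2066]
ee_rot: [-3.139, -0.003, 1.566]
wrist_force: [-0.0, 0.1, 0.1]
width: 0.0236
```

```bash
python3 look.py g2
```

```text
7.6 [ 0.42898789 -0.27664253  0.2066001 ] [-3.13921507e+00 -2.64083413e-03  1.56601997e+00] 0.023602403461862664 [-0.0157863   0.07689853  0.05837147]
scene 133 31
top 344 201
```

View pics/g2.png

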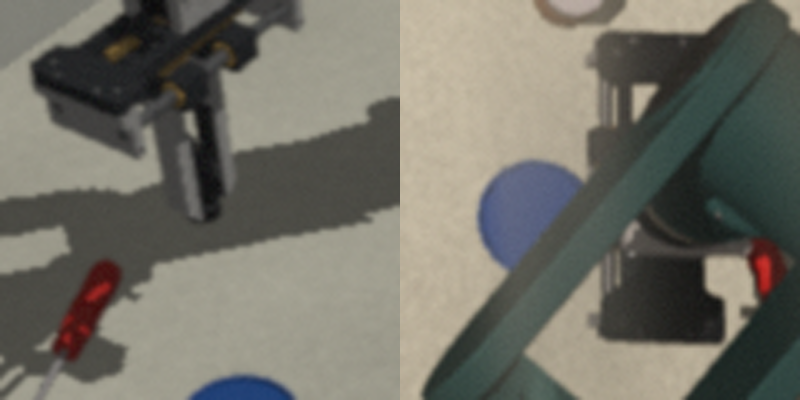

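{"fn": "drive_tool", "kwargs": {
  "series": [
    [[0,0,0,0.3,0.15,1.5,5],[0,0,0,0.3,0.15,4,5],[0,0,0,0.3,0.15,6.5,5],[0,0,0,0.3,0.15,9,5],[0,0,0,0.3,0.15,11.5,5],[0,0,0,0.3,0.15,14,5],[0,0,0,0.3,0.15,16,5],[0,0,0,0.3,0.15,17.5,5],[0,0,0,0.3,0.15,18.5,5],[0,0,0,0.3,0.15,18.9,5],[0,0,0,0.3,0.15,18.9,5],[0,0,0,0.3,0.15,18.9,5]]
  ]
}}

```text
time: 8.9
tool_pos: [0.4308, -0.2714, 0.0181]
ee_rot: [-3.14, -0.003, 1.568]
wrist_force: [0.9, -0.2, -0.8]
width: 0.0235
```

{"fn": "drive_tool", "kwargs": {
  "series": [
    [[0,0,0,-0.2,0,0.2,5],[0,0,0,-0.2,0,0.4,5],[0,0,0,-0.2,0,0.5,5],[0,0,0,-0.2,0,0.6,5],[0,0,0,-0.2,0,0.65,5],[0,0,0,-0.2,0,0.7,5],[0,0,0,-0.2,0,0.7,5],[0,0,0,-0.2,0,0.7,5]]
  ]
}}

```text
time: 9.7
tool_pos: [0.4308, -0.2734, 0.0111]
ee_rot: [-3.14, -0.003, 1.568]
wrist_force: [0.1, 0.1, -1.1]
width: 0.0238
```

{"fn": "drive_tool", "kwargs": {
  "series": [
    [[0,0,0,0,0,0.03,5],[0,0,0,0,0,0.03,5],[0,0,0,0,0,0.03,5]]
  ]
}}

```text
time: 10.0
tool_pos: [0.4308, -0.2734, 0.0108]
ee_rot: [-3.14, -0.003, 1.568]
wrist_force: [-0.3, -0.6, -0.8]
width: 0.0235
```

{"fn": "drive_tool", "kwargs": {
  "series": [
    [[0,0,0,0,0,0.04,5],[0,0,0,0,0,0.04,5],[0,0,0,0,0,0.04,5]]
  ]
}}

```text
time: 10.3
tool_pos: [0.4308, -0.2734, 0.0108]
ee_rot: [-3.14, -0.003, 1.568]
wrist_force: [-1.3, 1.1, 2.5]
width: 0.0235
```

```bash
python3 look.py g3
```

```text
10.3 [ 0.43082623 -0.27340802  0.01077773] [-3.14048246e+00 -2.62483801e-03  1.56768374e+00] 0.023506293340790487 [-1.26866732  1.06563506  2.45330452]
scene 144 95
top 324 205
```

View pics/g3.png

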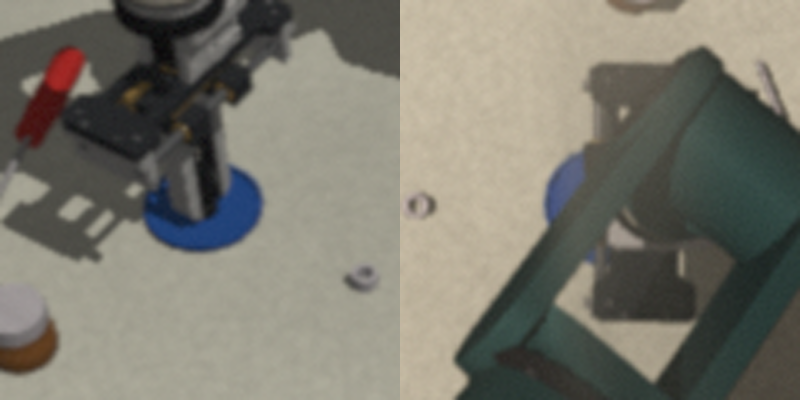

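Fipple is down in the dish at (205,215) of the scene crop, with contact force of about 2.5 N. Releasing.

{"fn": "drive_tool", "kwargs": {
  "series": [
    [[0,0,0,0,0,0,30],[0,0,0,0,0,0,40],[0,0,0,0,0,0,55],[0,0,0,0,0,0,60],[0,0,0,0,0,0,60],[0,0,0,0,0,-1,60],[0,0,0,0,0,-3,60],[0,0,0,0,0,-6,60],[0,0,0,0,0,-10,60],[0,0,0,0,0,-14,60],[0,0,0,0,0,-18,60],[0,0,0,2,0,-21,60],[0,0,0,6,0,-23,60],[0,0,0,10.5,-0.3,-23,70],[0,0,0,15,-0.5,-23,70],[0,0,0,19.5,-0.7,-23,70],[0,0,0,24,-0.9,-23,70],[0,0,0,28,-1,-23,70],[0,0,0,30,-1,-23,70],[0,0,0,30,-1,-23,70]]
  ]
}}

```text
time: 12.4
tool_pos: [0.4217, 0.0282, 0.2426]
ee_rot: [3.141, -0.003, 1.572]
wrist_force: [0.8, -0.9, 0.4]
width: 0.0662
```

```bash
python3 look.py g4 .43 -.273 .03
cat > m2.py <<'E'
from h import *
import sys
# fit horizontally: depth points in height slices around place
name,cx,cy,r,zlo,zhi=sys.argv[1],*map(float,sys.argv[2:7])
for n in("top","scene"):
    s=dict(np.load(f"{n}_{name}.npz")); C=cloud(s).reshape(-1,3)
    q=C[(np.hypot(C[:,0]-cx,C[:,1]-cy)<r)&(C[:,2]>zlo)&(C[:,2]<zhi)]
    if len(q)>4:
        e=cv2.minEnclosingCircle(q[:,:2].astype(np.float32)); print(n,len(q),q.min(0).round(4),q.max(0).round(4),"median",np.median(q,0).round(4),"circ",np.round(e[0],4),round(e[1],4))
    else: print(n,len(q))
E
python3 m2.py g4 .43 -.273 .05 .012 .043; python3 m2.py g4 .43 -.273 .05 .055 .07;echo tube; python3 m2.py g4 .413 .286 .035 .127 .135;python3 m2.py g4 .413 .286 .035 .1 .126; echo top ring;python3 m2.py g4 .413 .286 .04 .09 .096
```

```text
12.4 [0.42174688 0.02823184 0.24257092] [ 3.14114980e+00 -3.13238660e-03  1.57238667e+00] 0.0661872636410294 [ 0.81044537 -0.87117125  0.41081749]
scene 143 89
top 325 205
top 52 [ 0.3921 -0.2996  0.013 ] [ 0.4419 -0.2359  0.0428] median [ 0.4264 -0.2663  0.0368] circ [ 0.4079 -0.2695] 0.034
scene 97 [ 0.4195 -0.2796  0.0123] [ 0.4453 -0.2604  0.043 ] median [ 0.4381 -0.2656  0.0309] circ [ 0.4323 -0.2693] 0.0131
top 33 [ 0.427  -0.2844  0.0556] [ 0.4416 -0.2669  0.0663] median [ 0.4339 -0.275   0.061 ] circ [ 0.4334 -0.2757] 0.0089
scene 31 [ 0.429  -0.2819  0.0557] [ 0.4417 -0.2623  0.065 ] median [ 0.4365 -0.2722  0.061 ] circ [ 0.435  -0.2714] 0.0107
tube
top 142 [0.3973 0.2659 0.127 ] [0.4302 0.3014 0.1343] median [0.4137 0.2831 0.1302] circ [0.4141 0.2836] 0.0181
scene 184 [0.3981 0.2673 0.127 ] [0.4332 0.3024 0.1333] median [0.4159 0.2852 0.1301] circ [0.4147 0.2857] 0.0187
top 59 [0.3964 0.2662 0.1003] [0.4298 0.2974 0.1255] median [0.4122 0.2757 0.1132] circ [0.4135 0.2809] 0.0172
scene 192 [0.4036 0.2675 0.1001] [0.4346 0.3023 0.126 ] median [0.4286 0.2852 0.1149] circ [0.4172 0.2849] 0.0175
top ring
top 94 [0.3898 0.2603 0.0902] [0.4354 0.3033 0.0959] median [0.4113 0.2731 0.0932] circ [0.4126 0.2836] 0.0241
scene 136 [0.3998 0.2615 0.0901] [0.4385 0.3081 0.0957] median [0.4275 0.2857 0.0937] circ [0.4154 0.2845] 0.0246
```

View pics/g4.png

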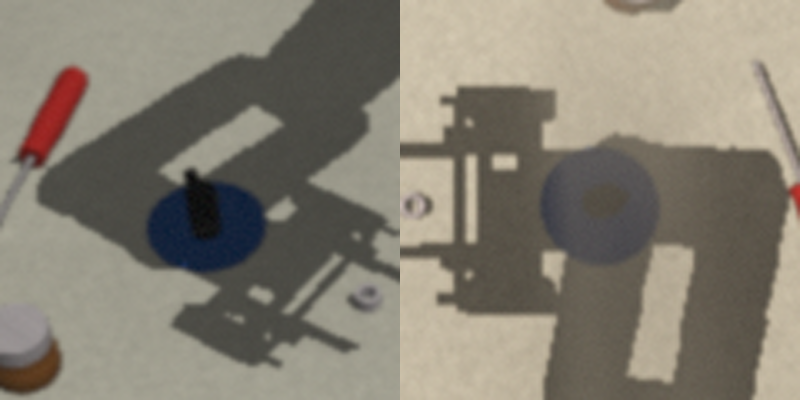

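Fipple stands upright in the dish (scene crop foot ~(207,235), dish centre ~(207,227)); camera checks put it within ~3 mm of the middle. Next is the tube.

{"fn": "drive_tool", "kwargs": {
  "series": [
    [[0,0,0,3,-0.1,0,70],[0,0,0,7.5,-0.2,0,70],[0,0,0,12,-0.3,0,70],[0,0,0,16.5,-0.4,0,70],[0,0,0,20.5,-0.5,0,70],[0,0,0,23.5,-0.6,0,70],[0,0,0,25.2,-0.65,0,70],[0,0,0,25.7,-0.65,1,70],[0,0,0,25.7,-0.65,3,70],[0,0,0,25.7,-0.65,5.5,70],[0,0,0,25.7,-0.65,8,70],[0,0,0,25.7,-0.65,10.5,70],[0,0,0,25.7,-0.65,12.3,70],[0,0,0,25.7,-0.65,13.4,70],[0,0,0,25.7,-0.65,13.9,70],[0,0,0,25.7,-0.65,13.9,70],[0,0,0,25.7,-0.65,13.9,70]]
  ]
}}

```text
time: 14.2
tool_pos: [0.4168, 0.2832, 0.1047]
ee_rot: [3.14, -0.003, 1.568]
wrist_force: [-0.3, 0.4, -0.4]
width: 0.066
```

{"fn": "drive_tool", "kwargs": {
  "series": [
    [[0,0,0,0.15,-0.15,0.2,65],[0,0,0,0.15,-0.15,0.4,60],[0,0,0,0.15,-0.15,0.4,52],[0,0,0,0.15,-0.15,0.4,46],[0,0,0,0.15,-0.15,0.4,42],[0,0,0,0.15,-0.15,0.4,39],[0,0,0,0.15,-0.15,0.4,36],[0,0,0,0.15,-0.15,0.4,25],[0,0,0,0.15,-0.15,0.4,15],[0,0,0,0.15,-0.15,0.4,15],[0,0,0,0.15,-0.15,0.4,15]]
  ]
}}

```text
time: 15.3
tool_pos: [0.415, 0.2847, 0.1007]
ee_rot: [3.141, -0.003, 1.568]
wrist_force: [-2.0, 0.1, 1.3]
width: 0.0354
```

{"fn": "drive_tool", "kwargs": {
  "series": [
    [[0,0,0,0,0,-0.5,15],[0,0,0,0,0,-1.5,15],[0,0,0,0,0,-3.5,15],[0,0,0,0,0,-5.5,15],[0,0,0,-1.5,0.3,-6.5,15],[0,0,0,-4.5,0.8,-6.5,15],[0,0,0,-8.5,1.5,-6.5,15],[0,0,0,-12.5,2.2,-6.5,15],[0,0,0,-16.5,2.9,-6.5,15],[0,0,0,-20.5,3.6,-6.5,15],[0,0,0,-23.5,4.1,-6,15],[0,0,0,-25.2,4.4,-4.5,15],[0,0,0,-25.8,4.4,-2.5,15],[0,0,0,-25.8,4.4,0,15],[0,0,0,-25.8,4.4,2.5,15],[0,0,0,-25.8,4.4,5,15],[0,0,0,-25.8,4.4,6.5,15],[0,0,0,-25.8,4.4,7.5,15],[0,0,0,-25.8,4.4,7.8,15],[0,0,0,-25.8,4.4,7.8,15]]
  ]
}}

```text
time: 17.3
tool_pos: [0.4585, 0.0264, 0.0222]
ee_rot: [3.141, -0.002, 1.568]
wrist_force: [-0.2, -0.2, -2.6]
width: 0.0355
```

```bash
python3 look.py t1
```

```text
17.3 [0.45848051 0.02642524 0.02218522] [ 3.14067985e+00 -2.46716161e-03  1.56791553e+00] 0.03554723111277366 [-0.16773056 -0.19381477 -2.64021875]
scene 241 150
top 207 191
```

View pics/t1.png

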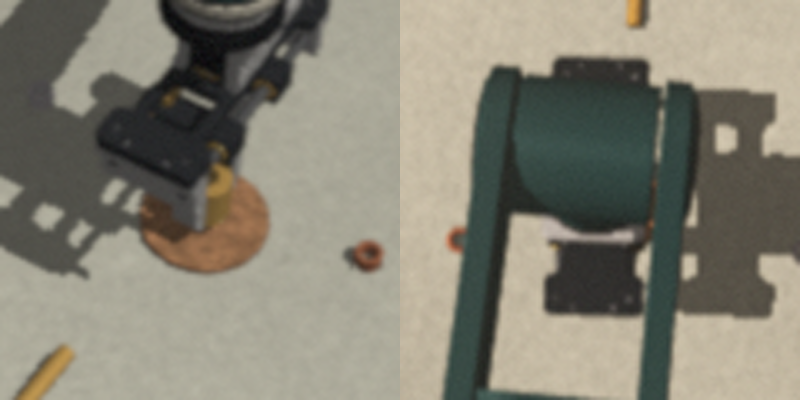

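Tube is held over the cork (scene crop (210,195)). Lowering 9.3 mm.

{"fn": "drive_tool", "kwargs": {
  "series": [
    [[0,0,0,0.03,0.05,0.3,15],[0,0,0,0.03,0.05,0.5,15],[0,0,0,0.03,0.05,0.7,15],[0,0,0,0.03,0.05,0.8,15],[0,0,0,0.03,0.05,0.86,15],[0,0,0,0.03,0.05,0.9,15],[0,0,0,0.03,0.05,0.93,15],[0,0,0,0.03,0.05,0.93,15]]
  ]
}}

```text
time: 18.2
tool_pos: [0.4598, 0.0269, 0.0138]
ee_rot: [3.139, -0.002, 1.568]
wrist_force: [-0.1, -0.1, -2.4]
width: 0.0357
```

{"fn": "drive_tool", "kwargs": {
  "series": [
    [[0,0,0,0,-0.05,0.05,15],[0,0,0,0,-0.05,0.08,15],[0,0,0,0,-0.05,0.11,15],[0,0,0,0,-0.05,0.11,15],[0,0,0,0,-0.05,0.11,15]]
  ]
}}

```text
time: 18.7
tool_pos: [0.4594, 0.0269, 0.0128]
ee_rot: [3.139, -0.002, 1.568]
wrist_force: [0.3, -0.1, -2.5]
width: 0.0356
```

{"fn": "drive_tool", "kwargs": {
  "series": [
    [[0,0,0,0,0,0.03,15],[0,0,0,0,0,0.06,15],[0,0,0,0,0,0.06,15]]
  ]
}}

```text
time: 19.0
tool_pos: [0.4594, 0.0269, 0.0127]
ee_rot: [3.139, -0.002, 1.568]
wrist_force: [-2.0, 1.1, 3.1]
width: 0.0357
```

{"fn": "drive_tool", "kwargs": {
  "series": [
    [[0,0,0,0,0,0,42],[0,0,0,0,0,0,50],[0,0,0,0,0,0,65],[0,0,0,0,0,0,70],[0,0,0,0,0,0,70],[0,0,0,0,0,-1,70],[0,0,0,0,0,-3,70],[0,0,0,0,0,-6,70],[0,0,0,0,0,-10,70],[0,0,0,0,0,-14,70],[0,0,0,2,0,-17,70],[0,0,0,5,-0.5,-19,70],[0,0,0,9,-1,-19,75],[0,0,0,12,-1.5,-19,75],[0,0,0,14,-2,-19,75],[0,0,0,14,-2,-19,75],[0,0,0,14,-2,-19,75]]
  ]
}}

```text
time: 20.7
tool_pos: [0.4392, 0.1664, 0.2035]
ee_rot: [3.138, -0.002, 1.569]
wrist_force: [-0.2, -0.5, -0.7]
width: 0.0709
```

```bash
python3 look.py t2 .459 .027 .03; python3 m2.py t2 .459 .027 .03 .036 .048; echo burn; python3 m2.py t2 .413 .286 .04 .09 .098;echo ring; python3 m2.py t2 .413 .286 .045 .05 .07
```

```text
20.7 [0.43921305 0.16643443 0.20351186] [ 3.13779964e+00 -1.90862882e-03  1.56919800e+00] 0.07092556358231467 [-0.22476669 -0.45530483 -0.68557285]
scene 241 148
top 207 190
top 124 [0.4408 0.0097 0.0368] [0.4759 0.0427 0.0473] median [0.458  0.0262 0.042 ] circ [0.4584 0.0267] 0.0179
scene 152 [0.4423 0.0104 0.0363] [0.4771 0.045  0.045 ] median [0.4619 0.0287 0.0418] circ [0.4608 0.0273] 0.0185
burn
top 200 [0.3897 0.2604 0.09  ] [0.4258 0.3064 0.098 ] median [0.4068 0.2831 0.0938] circ [0.4119 0.2837] 0.0235
scene 371 [0.3892 0.2615 0.09  ] [0.4387 0.3081 0.0974] median [0.4162 0.2853 0.0944] circ [0.4138 0.2842] 0.0249
ring
top 73 [0.3833 0.2557 0.0517] [0.4132 0.3091 0.07  ] median [0.3909 0.2716 0.0674] circ [0.4052 0.2825] 0.0278
scene 261 [0.3971 0.256  0.05  ] [0.4446 0.3149 0.07  ] median [0.4351 0.2889 0.065 ] circ [0.4151 0.2861] 0.0301
```

View pics/t2.png

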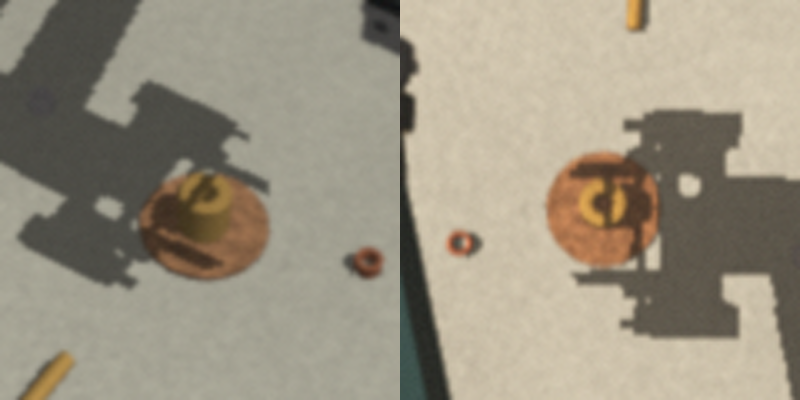

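The tube stands centred on the cork (top crop (603,203)). Now the burnisher.

{"fn": "drive_tool", "kwargs": {
  "series": [
    [[0,0,0,2,-0.4,0,75],[0,0,0,5.5,-1.2,0,75],[0,0,0,9,-1.9,0,75],[0,0,0,11.2,-2.4,0.5,75],[0,0,0,11.8,-2.5,2,75],[0,0,0,11.8,-2.5,4.5,75],[0,0,0,11.8,-2.5,7,75],[0,0,0,11.8,-2.5,9.5,75],[0,0,0,11.8,-2.5,11.2,75],[0,0,0,11.8,-2.5,12.2,75],[0,0,0,11.8,-2.5,12.5,75],[0,0,0,11.8,-2.5,12.5,75],[0,0,0,11.8,-2.5,12.5,75]]
  ]
}}

```text
time: 22.1
tool_pos: [0.4161, 0.2841, 0.0795]
ee_rot: [3.136, -0.003, 1.567]
wrist_force: [-0.9, 0.8, -0.4]
width: 0.0705
```

{"fn": "drive_tool", "kwargs": {
  "series": [
    [[0.005,0,0,0.04,-0.2,0.25,72],[0.005,0,0,0.04,-0.2,0.45,68],[0.005,0,0,0.04,-0.2,0.45,62],[0.005,0,0,0.04,-0.2,0.45,57],[0.005,0,0,0.04,-0.2,0.45,54],[0.005,0,0,0.04,-0.2,0.45,51],[0.005,0,0,0.04,-0.2,0.45,48],[0.005,0,0,0.04,-0.2,0.45,40],[0.005,0,0,0.04,-0.2,0.45,30],[0.005,0,0,0.04,-0.2,0.45,30],[0.005,0,0,0.04,-0.2,0.45,30]]
  ]
}}

```text
time: 23.2
tool_pos: [0.4142, 0.2845, 0.075]
ee_rot: [3.141, -0.003, 1.567]
wrist_force: [0.6, -0.1, 0.7]
width: 0.0472
```

{"fn": "drive_tool", "kwargs": {
  "series": [
    [[0,0,0,0,0,-0.5,30],[0,0,0,0,0,-1.5,30],[0,0,0,0,0,-3.5,30],[0,0,0,0,0,-5.5,30],[0,0,0,-1,0.6,-7.5,30],[0,0,0,-3,1.8,-8.5,30],[0,0,0,-6.5,3.9,-8.5,30],[0,0,0,-10,6,-8.5,30],[0,0,0,-13.5,8.1,-8.5,30],[0,0,0,-17,10.2,-8.5,30],[0,0,0,-20.5,12.3,-8.5,30],[0,0,0,-24,14.4,-8.5,30],[0,0,0,-27.5,16.5,-8.5,30],[0,0,0,-31,18.6,-8.5,30],[0,0,0,-34.5,20.7,-8.5,30],[0,0,0,-38,22.8,-8.5,30],[0,0,0,-41,24.6,-8.5,30],[0,0,0,-43.3,26,-8.5,30],[0,0,0,-44.5,26.8,-8.5,30],[0,0,0,-44.5,26.8,-8.5,30]]
  ]
}}

```text
time: 25.2
tool_pos: [0.6809, -0.1639, 0.1585]
ee_rot: [3.141, -0.002, 1.564]
wrist_force: [0.3, 0.1, -0.5]
width: 0.0471
```

```bash
python3 look.py w1
```

```text
25.2 [ 0.6808659  -0.16393666  0.1585225 ] [ 3.14142621e+00 -2.43572984e-03  1.56423963e+00] 0.04711348820233689 [ 0.31776939  0.07045355 -0.5092648 ]
scene 100 142
top 289 94
```

View pics/w1.png

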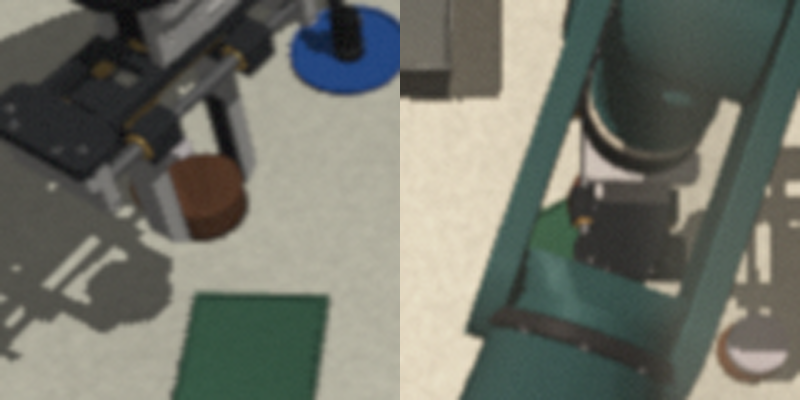

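Burnisher is held level (scene crop (208,195)) above the tray (255,345).

{"fn": "drive_tool", "kwargs": {
  "series": [
    [[0,0,0,0.3,0.1,1.5,30],[0,0,0,0.3,0.1,3.5,30],[0,0,0,0.3,0.1,6,30],[0,0,0,0.3,0.1,8.5,30],[0,0,0,0.3,0.1,11,30],[0,0,0,0.3,0.1,12.7,30],[0,0,0,0.3,0.1,13.7,30],[0,0,0,0.3,0.1,14,30],[0,0,0,0.3,0.1,14,30],[0,0,0,0.3,0.1,14,30]]
  ]
}}

```text
time: 26.3
tool_pos: [0.6823, -0.1583, 0.0207]
ee_rot: [3.139, -0.003, 1.567]
wrist_force: [0.1, 0.8, 0.2]
width: 0.0471
```

{"fn": "drive_tool", "kwargs": {
  "series": [
    [[0.002,0,0,-0.25,-0.05,0.3,30],[0.002,0,0,-0.25,-0.05,0.6,30],[0.002,0,0,-0.25,-0.05,0.8,30],[0.002,0,0,-0.25,-0.05,0.9,30],[0.002,0,0,-0.25,-0.05,0.98,30],[0.002,0,0,-0.25,-0.05,1.03,30],[0.002,0,0,-0.25,-0.05,1.03,30],[0.002,0,0,-0.25,-0.05,1.03,30]]
  ]
}}

```text
time: 27.1
tool_pos: [0.6818, -0.1608, 0.0104]
ee_rot: [3.141, -0.003, 1.567]
wrist_force: [0.4, -0.4, -0.8]
width: 0.047
```

{"fn": "drive_tool", "kwargs": {
  "series": [
    [[0,0,0,0,0,0.03,30],[0,0,0,0,0,0.05,30],[0,0,0,0,0,0.05,30]]
  ]
}}

```text
time: 27.4
tool_pos: [0.6819, -0.1608, 0.0101]
ee_rot: [3.141, -0.003, 1.567]
wrist_force: [0.5, 0.6, -0.2]
width: 0.0471
```

{"fn": "drive_tool", "kwargs": {
  "series": [
    [[0,0,0,0,0,0.03,30],[0,0,0,0,0,0.04,30],[0,0,0,0,0,0.04,30]]
  ]
}}

```text
time: 27.7
tool_pos: [0.6819, -0.1608, 0.0101]
ee_rot: [3.14, -0.003, 1.567]
wrist_force: [-1.1, 1.2, 1.8]
width: 0.0472
```

Contact. Release and lift.

{"fn": "drive_tool", "kwargs": {
  "series": [
    [[0,0,0,0,0,0,53],[0,0,0,0,0,0,60],[0,0,0,0,0,0,75],[0,0,0,0,0,0,75],[0,0,0,0,0,0,75],[0,0,0,0,0,-1,75],[0,0,0,0,0,-3,75],[0,0,0,0,0,-6,75],[0,0,0,0,0,-10,80],[0,0,0,1,-1,-14,90],[0,0,0,4,-3,-17,95],[0,0,0,8,-6,-18,95],[0,0,0,12,-8.5,-18,95],[0,0,0,16,-11,-18,95],[0,0,0,20,-13.5,-18,95],[0,0,0,23,-15.5,-18,95],[0,0,0,25,-16.5,-18,95],[0,0,0,25,-16.5,-18,95],[0,0,0,25,-16.5,-18,95]]
  ]
}}

```text
time: 29.6
tool_pos: [0.518, 0.0894, 0.1914]
ee_rot: [3.139, -0.002, 1.568]
wrist_force: [-0.1, 0.2, 0.9]
width: 0.0895
```

```bash
python3 look.py w2 .682 -.161 .02; python3 m2.py w2 .682 -.161 .04 .024 .034; echo ring;  python3 m2.py w2 .413 .286 .04 .063 .073
```

```text
29.6 [0.51797826 0.08941092 0.19140784] [ 3.13864183e+00 -1.89711397e-03  1.56763858e+00] 0.08947549368809178 [-0.0724145   0.17842391  0.93400296]
scene 113 183
top 281 108
top 244 [ 0.6575 -0.1831  0.0241] [ 0.7031 -0.1381  0.0337] median [ 0.6807 -0.1616  0.029 ] circ [ 0.681  -0.1606] 0.0237
scene 340 [ 0.6596 -0.1818  0.0241] [ 0.706  -0.1358  0.033 ] median [ 0.6833 -0.1576  0.0289] circ [ 0.6815 -0.1584] 0.0246
ring
top 404 [0.3831 0.2541 0.0631] [0.4397 0.3134 0.073 ] median [0.4108 0.2843 0.0681] circ [0.4123 0.2841] 0.0304
scene 522 [0.3834 0.2561 0.0632] [0.4436 0.3149 0.0726] median [0.4152 0.2864 0.0682] circ [0.4135 0.2865] 0.0307
```

View pics/w2.png

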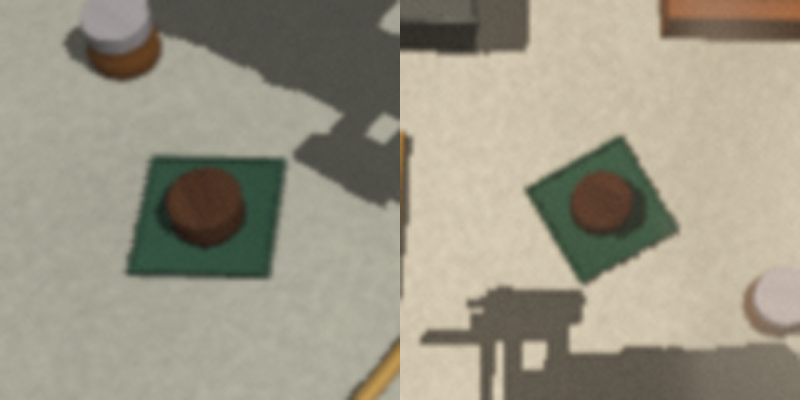

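Burnisher is centred in the tray (scene crop (205,205), top (603,203)). Now the ring gauge.

{"fn": "drive_tool", "kwargs": {
  "series": [
    [[0.002,0,0,2,-1,0,95],[0.002,0,0,5.5,-3,0,95],[0.002,0,0,9,-5,0,95],[0.002,0,0,12.5,-7,0,95],[0.002,0,0,16,-8.8,0,95],[0.002,0,0,18.5,-10,0,95],[0.002,0,0,19.6,-10.5,0.5,95],[0.002,0,0,19.6,-10.5,2,95],[0.002,0,0,19.6,-10.5,4.5,95],[0.002,0,0,19.6,-10.5,7,95],[0.002,0,0,19.6,-10.5,9.5,95],[0.002,0,0,19.6,-10.5,12,95],[0.002,0,0,19.6,-10.5,13.2,95],[0.002,0,0,19.6,-10.5,13.6,95],[0.002,0,0,19.6,-10.5,13.6,95],[0.002,0,0,19.6,-10.5,13.6,95]]
  ]
}}

```text
time: 31.3
tool_pos: [0.4157, 0.2854, 0.0562]
ee_rot: [3.14, -0.003, 1.565]
wrist_force: [0.5, 0.2, -0.2]
width: 0.089
```

{"fn": "drive_tool", "kwargs": {
  "series": [
    [[0,0,0,0,-0.25,0.25,88],[0,0,0,0,-0.25,0.5,82],[0,0,0,0,-0.25,0.52,76],[0,0,0,0,-0.25,0.52,71],[0,0,0,0,-0.25,0.52,68],[0,0,0,0,-0.25,0.52,65],[0,0,0,0,-0.25,0.52,62],[0,0,0,0,-0.25,0.52,55],[0,0,0,0,-0.25,0.52,45],[0,0,0,0,-0.25,0.52,45],[0,0,0,0,-0.25,0.52,45]]
  ]
}}

```text
time: 32.4
tool_pos: [0.4131, 0.2855, 0.051]
ee_rot: [3.14, -0.003, 1.565]
wrist_force: [-0.6, -0.5, 0.4]
width: 0.0596
```

{"fn": "drive_tool", "kwargs": {
  "series": [
    [[0,0,0,0,0,-0.4,45],[0,0,0,0,0,-1.2,45],[0,0,0,0,0,-2.5,45],[0,0,0,0,0,-4.5,45],[0,0,0,0,0,-6.5,45],[0,0,0,-0.6,1,-7.5,45],[0,0,0,-1.7,3,-8,45],[0,0,0,-3.5,6,-8,45],[0,0,0,-5.2,9,-8,45],[0,0,0,-7,12,-8,45],[0,0,0,-8.7,15,-8,45],[0,0,0,-10.4,18,-8,45],[0,0,0,-12.2,21,-8,45],[0,0,0,-13.9,24,-8,45],[0,0,0,-15.3,26.4,-8,45],[0,0,0,-16,27.7,-8,45],[0,0,0,-16,27.9,-8,45],[0,0,0,-16,27.9,-8,45],[0,0,0,-16,27.9,-8,45]]
  ]
}}

```text
time: 34.3
tool_pos: [0.6904, 0.1241, 0.1309]
ee_rot: [3.141, -0.003, 1.566]
wrist_force: [0.0, 1.1, -3.3]
width: 0.0597
```

```bash
python3 look.py r1
```

```text
34.3 [0.69041695 0.12410866 0.13092617] [ 3.14069166 -0.00318361  1.565696  ] 0.05967075505037753 [ 0.0135536   1.07278141 -3.30961331]
scene 226 225
top 168 90
```

View pics/r1.png

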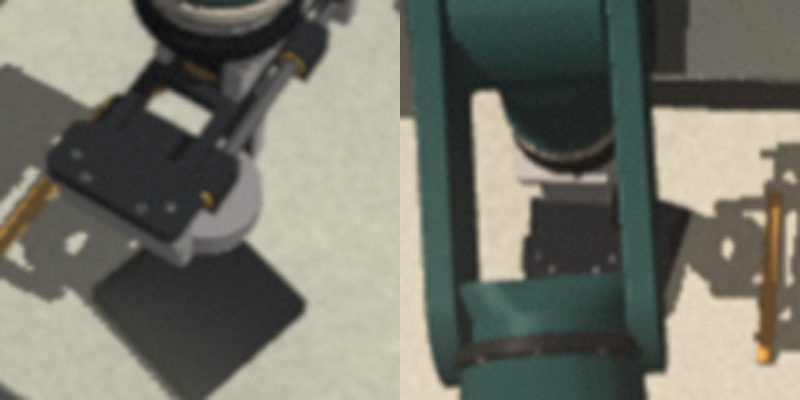

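Ring is held level (scene crop (220,210)) over the stone plate. Lowering.

{"fn": "drive_tool", "kwargs": {
  "series": [
    [[0,0,0,0.05,0.1,1,45],[0,0,0,0.05,0.1,2.5,45],[0,0,0,0.05,0.1,4.5,45],[0,0,0,0.05,0.1,6.5,45],[0,0,0,0.05,0.1,8,45],[0,0,0,0.05,0.1,9.2,45],[0,0,0,0.05,0.1,9.8,45],[0,0,0,0.05,0.1,9.8,45],[0,0,0,0.05,0.1,9.8,45]]
  ]
}}

```text
time: 35.3
tool_pos: [0.6921, 0.1253, 0.0342]
ee_rot: [3.138, -0.003, 1.566]
wrist_force: [-0.6, 0.1, -2.3]
width: 0.0594
```

{"fn": "drive_tool", "kwargs": {
  "series": [
    [[0.003,0,0,-0.07,-0.05,0.3,45],[0.003,0,0,-0.07,-0.05,0.6,45],[0.003,0,0,-0.07,-0.05,0.8,45],[0.003,0,0,-0.07,-0.05,0.95,45],[0.003,0,0,-0.07,-0.05,1.03,45],[0.003,0,0,-0.07,-0.05,1.08,45],[0.003,0,0,-0.07,-0.05,1.08,45],[0.003,0,0,-0.07,-0.05,1.08,45]]
  ]
}}

```text
time: 36.1
tool_pos: [0.6917, 0.1246, 0.0235]
ee_rot: [3.141, -0.003, 1.566]
wrist_force: [0.6, 0.4, -2.5]
width: 0.0593
```

{"fn": "drive_tool", "kwargs": {
  "series": [
    [[0,0,0,0,0,0.03,45],[0,0,0,0,0,0.06,45],[0,0,0,0,0,0.06,45]]
  ]
}}

```text
time: 36.4
tool_pos: [0.6918, 0.1247, 0.0232]
ee_rot: [3.141, -0.003, 1.566]
wrist_force: [0.0, 0.5, -1.7]
width: 0.0594
```

{"fn": "drive_tool", "kwargs": {
  "series": [
    [[0,0,0,0,0,0.03,45],[0,0,0,0,0,0.05,45],[0,0,0,0,0,0.05,45]]
  ]
}}

```text
time: 36.7
tool_pos: [0.6918, 0.1246, 0.0231]
ee_rot: [3.141, -0.003, 1.566]
wrist_force: [-0.7, 0.2, -1.0]
width: 0.0593
```

{"fn": "drive_tool", "kwargs": {
  "series": [
    [[0,0,0,0,0,0.04,45],[0,0,0,0,0,0.06,45],[0,0,0,0,0,0.06,45]]
  ]
}}

```text
time: 37.0
tool_pos: [0.6919, 0.1247, 0.0231]
ee_rot: [3.141, -0.003, 1.566]
wrist_force: [-3.1, -0.4, 1.3]
width: 0.0595
```

Contact. Release and rise.

{"fn": "drive_tool", "kwargs": {
  "series": [
    [[0,0,0,0,0,0,66],[0,0,0,0,0,0,72],[0,0,0,0,0,0,85],[0,0,0,0,0,0,90],[0,0,0,0,0,0,90],[0,0,0,0,0,-1,90],[0,0,0,0,0,-3,90],[0,0,0,0,0,-6,90],[0,0,0,0,0,-10,90],[0,0,0,0,0,-14,90],[0,0,0,0,-2,-17,90],[0,0,0,4,-6,-19,90],[0,0,0,8,-10,-20,90],[0,0,0,12,-14,-20,90],[0,0,0,16,-18,-20,90],[0,0,0,20,-22,-20,90],[0,0,0,22,-26,-20,90],[0,0,0,22,-28,-20,90],[0,0,0,22,-28,-20,90],[0,0,0,22,-28,-20,90]]
  ]
}}

```text
time: 39.0
tool_pos: [0.4123, 0.3457, 0.2248]
ee_rot: [3.138, -0.004, 1.568]
wrist_force: [0.4, 0.1, -0.2]
width: 0.0846
```

```bash
python3 look.py r2 .692 .1245 .03; for a in ".692 .1245 .04 .035 .046" ".459 .027 .03 .037 .047" ".682 -.161 .04 .024 .034" ".43 -.273 .02 .05 .065" ".43 -.273 .025 .01 .043"; do echo $a; python3 m2.py r2 $a; done
python3 - <<'E'
import numpy as np,cv2
for n in("scene","top"): cv2.imwrite(f"pics/fin_{n}.png",np.load(f"{n}_r2.npz")["img"])
E
```

```text
39.0 [0.41227422 0.34573736 0.22483253] [ 3.13812261 -0.00414428  1.56834244] 0.08457935127317195 [ 0.39383546  0.14834545 -0.22290147]
scene 225 251
top 172 101
.692 .1245 .04 .035 .046
top 350 [0.6611 0.0944 0.0352] [0.7205 0.1524 0.046 ] median [0.6897 0.1234 0.0402] circ [0.6903 0.124 ] 0.0305
scene 660 [0.6623 0.0961 0.0354] [0.721  0.1548 0.0448] median [0.6929 0.1264 0.0404] circ [0.6922 0.1245] 0.0307
.459 .027 .03 .037 .047
top 120 [0.4427 0.0097 0.0371] [0.4762 0.0427 0.0469] median [0.4583 0.0271 0.0417] circ [0.4588 0.0261] 0.0178
scene 146 [0.4431 0.0103 0.0372] [0.4779 0.0451 0.0464] median [0.4606 0.0289 0.0416] circ [0.4606 0.028 ] 0.0185
.682 -.161 .04 .024 .034
top 240 [ 0.6578 -0.1835  0.0241] [ 0.7024 -0.138   0.0339] median [ 0.6808 -0.1598  0.0286] circ [ 0.6815 -0.1609] 0.0244
scene 342 [ 0.6583 -0.1833  0.0243] [ 0.7065 -0.1337  0.0326] median [ 0.6836 -0.158   0.0289] circ [ 0.6825 -0.1585] 0.025
.43 -.273 .02 .05 .065
top 36 [ 0.4269 -0.2839  0.0507] [ 0.4415 -0.2667  0.0643] median [ 0.4341 -0.2747  0.0601] circ [ 0.4342 -0.2756] 0.0094
scene 39 [ 0.4268 -0.2819  0.051 ] [ 0.4443 -0.2651  0.0627] median [ 0.4365 -0.2725  0.0596] circ [ 0.4355 -0.2737] 0.0102
.43 -.273 .025 .01 .043
top 43 [ 0.418  -0.2783  0.0101] [ 0.4418 -0.2609  0.043 ] median [ 0.4278 -0.2666  0.0362] circ [ 0.4299 -0.2708] 0.0121
scene 106 [ 0.4188 -0.2809  0.0104] [ 0.4442 -0.2588  0.0429] median [ 0.4376 -0.265   0.0302] circ [ 0.4309 -0.2705] 0.0135
```

View pics/fin_scene.png

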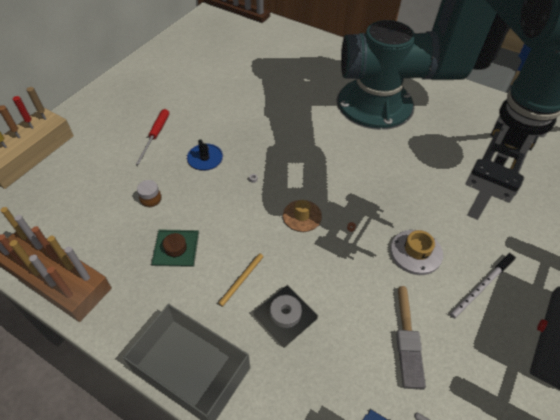

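View pics/fin_top.png

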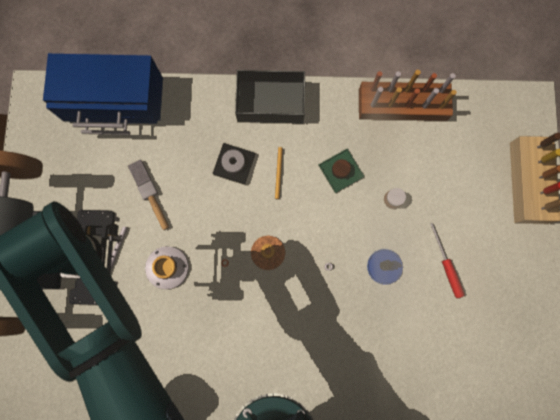

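All four pieces stand upright in the middle of their places. In the scene view the fipple is at (203,152), the tube at (302,213), the burnisher at (175,244) and the ring at (286,311). The socket is empty at (420,242) and the arm is clear. Handing in.

```bash
python3 -c "
from bench import robot
print(robot.close_job())"
```

```text
the job is handed in; nothing more can be done
None
```

I cleared the stack from the top down and handed the job in at about 39 s of the 134 s allowed. The fipple head is in the blue dish, the brass tube on the cork, the burnisher in the green tray and the ring gauge on the stone plate. I lowered each piece until the wrist force showed light contact (about 3 N or less) and let go before taking the next.

The final pictures from both cameras show all four pieces upright on their places, the socket empty and the gripper clear of everything. By depth, the tube, burnisher and ring sit within about 2 mm of the middle.

- **Fipple head:** the checks disagreed slightly. Its cylinder measured within about 3 mm of the dish's centre, while its beak measured 3–5 mm off. The arm's own position at release put it within 1 mm.
- **Cameras:** the two differed from each other by up to about 4 mm on the places, so I aimed at the average of the two.

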